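# Swap the dust plug for the blue lamp in a spring bayonet socket

## Task

Take the black dust plug out of the tilted lamp socket on the imaging stage and leave it in the grey tray. Then fit the blue lamp module in that socket: lower its two lugs through the entry slots, press it in against the spring, turn it clockwise (as seen looking into the socket) until it stops, and let it spring back up so that the lugs rest locked in their notches. Leave the other lamps and everything else on the table where they stand, and let go of everything.

Things in the scene. Friction and masses are not known exactly. Their poses are not given: they have to be found in the camera images.
- socket: Aluminium bayonet socket on the imaging stage (black base 220 x 180 mm, red camera on a post behind). Origin: centre of its mouth, 115 mm above the table; z along its axis out of the mouth, up and towards the robot and its right, leaning 28 degrees from vertical; x points to one of the two notches (red dots on the rim at +x and -x). Bore dia 42.4, outside dia 61 mm
- socket_entry (a point): One of two opposite entry slots for the lugs, at the rim, 45 degrees counter-clockwise (seen looking into the mouth, i.e. about +z) from socket x; the other is across the bore. Slots are 9 mm wide, open at the mouth and 19 mm deep. From 10 to 19 mm deep each opens into a channel running clockwise 45 degrees to its notch, with a stop just past it. Axes as the socket's
- socket_notch (a point): Middle of one locking notch, 8 mm below the rim; the other is opposite. The notch is 9 mm wide, rises 4 mm from the channel's end to a roof 6 mm below the rim. To turn, the lug tops must be 10 to 13 mm below the rim (lamp pressed 4 to 7 mm past its locked depth; 7 is the hard stop); let back, they rise into the notches. Axes as the socket's
- locked_point (a point): Where the blue lamp's half-way point comes when locked: on the socket's axis, 16 mm out from the mouth (the lamp's underside is then 26 mm below it, and its finger bar lies along socket x, either way round). Axes as the socket's
- plunger (a joint): Spring plate in the socket (brass disc dia 36), metres pressed in: 0 at rest, its face 21 mm below the mouth; 0.014 fully pressed. Pushes out with 4 N at rest and 0.5 N more per mm: 6.5 N with the lamp locked (reads about 0.005), 8.5 to 10 N at the depth needed to turn
- lamp_blue_center (a point): Blue lamp module, to be fitted, standing, 84 mm tall: white round foot dia 40 (0 to 34 mm up, 5 mm chamfer below), blue disc dia 52 (34 to 50 mm), black finger bar 44 long x 16 wide (50 to 84 mm). Point: on its axis, half-way up (42 mm); z up. x along the bar and through both lugs, y across the bar; a half turn about z gives the same shape. About 150 g, varies by 30 percent
- lamp_blue_lug (a point): Centre of one of the blue lamp's two opposite steel lugs, at the +x end of the bar's line, 17 mm above the underside. Lugs are 6 mm wide and 6 mm high (14 to 20 mm above the underside) and stick out 7 mm from the foot, to 27 mm from the axis. Axes as the lamp's
- plug_center (a point): Black rubber dust plug, 52 mm long, 50 g, at the start in the socket's mouth and tilted with it: round stem dia 40 x 14 (inside the bore), cap dia 56 x 6 resting on the rim, and a finger bar 44 long x 16 wide x 32 high on top. This point: on its axis, half-way, 26 mm from the stem's end (12 mm above the rim); z out along the axis towards the bar's end, x along the bar, y across it
- tray_in (a point): Open grey tray, outside 140 (x) x 120 (y) x 28 mm, walls 4 mm. This point: centre of its inner floor (about 4 mm above the table), z up
- lamp_amber_center (a point): Amber lamp module, to be left alone, standing, 84 mm tall: white round foot dia 40 (0 to 34 mm up, 5 mm chamfer below), orange disc dia 52 (34 to 50 mm), black finger bar 44 long x 16 wide (50 to 84 mm). Point: on its axis, half-way up (42 mm); z up, x along the bar
- lamp_red_center (a point): Red lamp module, to be left alone, standing, 84 mm tall: white round foot dia 40 (0 to 34 mm up, 5 mm chamfer below), red disc dia 52 (34 to 50 mm), black finger bar 44 long x 16 wide (50 to 84 mm). Point: on its axis, half-way up (42 mm); z up, x along the bar
- jar_center (a point): Bystander: small clear specimen jar with white lid, dia 48, 65 mm tall; this point is half-way up its axis
- flask_center (a point): Bystander: amber glass bottle with white cap, dia 44, 100 mm tall; this point is half-way up its axis
- pot_center (a point): Bystander: small open terracotta pot, dia 70, 60 mm tall; this point is half-way up its axis
- dish_center (a point): Bystander: shallow glass dish, dia 90, 18 mm tall; this point is half-way up its axis
- cup_center (a point): Bystander: white mug with a handle to its +y side, dia 70, 80 mm tall; this point is half-way up its axis
- driver_grip (a point): Bystander: screwdriver 110 mm long lying flat; this point is in its handle

How it is judged:
By the outcome, as a careful person would: the job done as asked, in the order asked, and still so for the second after the job is handed in, with the robot touching nothing.
It also fails if it takes over 58 s, if anything falls off the work surface, if the arm or the gripper's body presses on something with over 40 N, if the wrist force passes 120 N, or if a joint passes its speed limit or range.

## Robot

A 6-joint arm with a two-finger parallel gripper is mounted at the origin on the work surface. World frame = base frame: x ahead of the robot, y to its left, z up, the work surface at z = 0. Lengths are in mm, angles in rad, forces in N, time in s.
With the tool pointing down it reaches from about 375 to 750 mm from the base axis. Payload 9 kg.
Tool frame: the origin (TCP) lies at the very end of the fingers, on their centre line; the grasp point (between the pads) lies 19 mm behind it; z points along the fingers, y is the line along which they close (so a half turn about z gives the same grasp; the last joint's range is limited). The gripper opens to 85 mm and grips with 20 to 120 N. Pads are 22 mm wide; open, the fingers measure 114 mm over their backs; the gripper's body (76 mm by 85 mm) begins 54 mm behind the grasp point. The pads swing forward as they close: fully open they stand 13 mm farther back than shut.
Start: joints at [0.967, 0.104, 0.097, 1.564, 0, 1.353], TCP at [225.787, 555.929, 231.331] pointing down, gripper open.
Joint ranges: [-2.99, 2.99], [-0.84, 1.86], [-1.1, 1.16], [-1.84, 2.11], [-1.51, 1.56], [-3.14, 3.14]. Speed limits (rad/s): [2.22, 2.22, 2.57, 3.14, 3.14, 3.14].

## Interface

Orientations are given as a 3x3 rotation matrix whose columns are the frame's x, y, z axes.
In Python, from plant import ctrl, camera, camera_model gives the robot as it stands.
- The arm moves only by the shell command python3 -m inch 'ROWS' [FORCE]. ROWS is a JSON object of lists of equal length, an entry for each row: "delta_pos": the shift along the tool's x, y, z as a fraction of full scale, a list of three; "dr": the turn, a rotation vector about the tool's x, y, z as a fraction of full scale, a list of three; "fingers": the opening, from -1 (shut) to 1 (fully open). A call has 1 to 10 rows; each row shifts and turns the commanded pose from where the row before left it, along the tool's axes as they then stand; what a row does not reach is not made up. Full scale, the value 1, is 40 mm for a shift and pi/4 rad for a turn. A row lasts 1/8 s, in which the tool goes at most 62.5 mm and 10.7 degrees, less where a joint would pass 70% of its speed; a pose out of reach is approached as far as the arm can. A call with a number of a shift or a turn outside -1 to 1 is refused whole. A call with a gripper value outside its range is refused whole. The fingers move at their own pace and stop on an object; FORCE is the grip in N (left out, the last holds). Time passes only in rows, so rows that do not move let the fingers close. It gives the time, the measured TCP pose, the force, the opening and the grip force at its end, in the units of the state.
- ctrl.observe(): the state, without advancing time (a new reading comes with each control period).
- camera(name): name is "scene" or "top"; returns the picture (420x560x3 uint8, red, green, blue); there is no depth.
- camera_model(name): a dict with "fovy" (degrees; the focal length in pixels is half the picture's height over the tangent of half this angle, whatever the lens; pixels are square), "cx", "cy" (the principal point, pixels), "k1" (the pictures are not rectified: a ray, as slopes to the right and down, at radius r is drawn at 1 + k1 r^2 times it, then the intrinsics apply), "rvec" (rotation vector, rad) and "tvec" (3), from world to camera coordinates, as OpenCV has them. Camera axes: x right, y down, z forward; pixel columns grow to the right and rows downward; lengths in mm; the calibration is good to about 2 mm. A picture is of the moment at which its call begins. camera_model takes no time and is no camera call.
- ctrl.close_job(): hands the job in; it is judged then, once.
The state is a dict: "t": time; "qpos": joint angles; "joint_velocities": joint speeds; "joint_efforts": joint torques, N m; "tool_pos": TCP position; "orientation": TCP orientation; "force": force on the tool from outside, world axes, zero at the start; "moment": the same for the moment, N m; "gripper_width": opening from 0.0 (shut) to 1.0 (fully open); "grip_force": force on a finger pad.
Only numpy, scipy, OpenCV 4.12 (cv2) and the standard library are available. Lean on these libraries where they do the work, as an engineer would, in place of code of your own. Each camera call takes 0.05 s, during which the arm holds its last target. There are 200 camera calls.

## Working session

There is one attempt and no reset: what is moved stays moved. The work goes in short steps, Python scripts to look and compute and a shell command to move; the robot and the scene stay as the last step left them, time stands still between calls to the robot, and variables do not carry over. Pictures are saved under pics/ and viewed, at most 10 in all, crops included, and the job is handed in when it is done.

```bash
ls; mkdir -p pics; python3 - <<'E'
from plant import ctrl,camera,camera_model
import cv2
for n in("scene","top"):
    print(n,camera_model(n)); im=camera(n); cv2.imwrite(f"pics/{n}0.png",im[:,:,::-1])
print(ctrl.observe())
E
```

```text
pics
scene {'fovy': 44.732416687449096, 'cx': 280.37799750092597, 'cy': 206.18004789332102, 'k1': 0.05754416811390027, 'rvec': array([ 0.87579694,  2.56488496, -1.03642624]), 'tvec': array([ 383.45176882, -173.82684409, 1594.59547981])}
top {'fovy': 44.34135757767781, 'cx': 278.9573962913522, 'cy': 209.62133989660444, 'k1': -0.13504401090626092, 'rvec': array([ 2.19899197, -2.21261432,  0.06493597]), 'tvec': array([  63.70134217,  511.18040238, 1192.76164922])}
{'t': 0.1, 'qpos': array([ 9.67281735e-01,  1.04622988e-01,  9.65601605e-02,  1.56392388e+00,
       -3.59850572e-06,  1.35309355e+00]), 'joint_velocities': array([-0.00032155, -0.00186806,  0.0020385 , -0.00029109, -0.00185231,
        0.00077841]), 'joint_efforts': array([ 7.09086089e-03, -5.58207393e+01,  5.04721677e+01,  1.29746814e-02,
       -2.41458565e-04, -6.58943372e-05]), 'tool_pos': array([225.60463076, 555.64322263, 230.61703821]), 'orientation': array([[-9.26493158e-01,  3.76311009e-01, -6.72626922e-04],
       [ 3.76311524e-01,  9.26492672e-01, -9.82139605e-04],
       [ 2.53593969e-04, -1.16306289e-03, -9.99999291e-01]]), 'force': array([-0.2520628, -0.7042878,  0.179955 ]), 'moment': array([ 0.00623268, -0.01401568,  0.00969869]), 'grip_force': 0.0, 'gripper_width': 0.9980092319275797}
```

View pics/scene0.png

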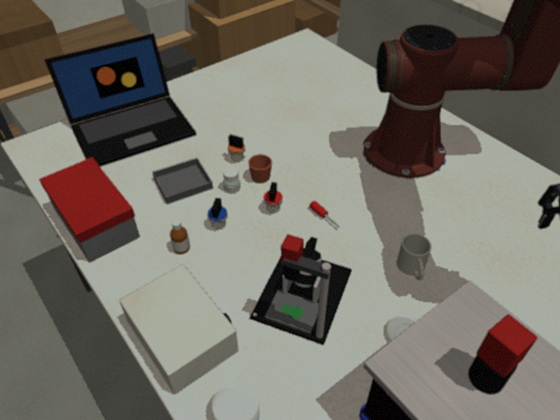

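View pics/top0.png

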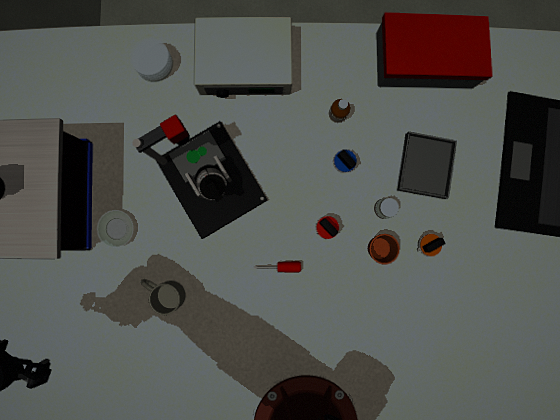

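```bash
cat > h.py <<'E'
import numpy as np,cv2
from plant import ctrl,camera,camera_model
def cam(n):
    m=camera_model(n); f=210/np.tan(np.radians(m['fovy'])/2)
    R=cv2.Rodrigues(m['rvec'])[0]; return f,m['cx'],m['cy'],m['k1'],R,np.array(m['tvec'])
def ray(n,u,v):
    f,cx,cy,k,R,t=cam(n); d=np.array([(u-cx)/f,(v-cy)/f]); s=d.copy()
    for _ in range(20): s=d/(1+k*(s@s))
    w=R.T@np.append(s,1); return -R.T@t,w/np.linalg.norm(w)
def onz(n,u,v,z):
    c,d=ray(n,u,v); return c+d*(z-c[2])/d[2]
def tri(p,q):  # p scene px, q top px -> point, miss distance
    (a,d),(b,e)=ray('scene',*p),ray('top',*q)
    s=np.linalg.lstsq(np.c_[d,-e],b-a,rcond=None)[0]
    P,Q=a+d*s[0],b+e*s[1]; return (P+Q)/2,np.linalg.norm(P-Q)
def proj(n,X):
    f,cx,cy,k,R,t=cam(n); p=R@np.asarray(X,float)+t; s=p[:2]/p[2]; s=s*(1+k*(s@s)); return np.array([cx,cy])+f*s
def crop(im,u,v,w=32,h=24,s=12):
    return cv2.resize(im[v-h:v+h,u-w:u+w,::-1],None,fx=s,fy=s,interpolation=cv2.INTER_CUBIC)
E
python3 - <<'E'
from h import *
a=cv2.imread('pics/scene0.png')[:,:,::-1];b=cv2.imread('pics/top0.png')[:,:,::-1]
g=lambda im:np.clip((im/255.)**.5*255,0,255).astype(np.uint8)
a,b=g(a),g(b)
top=np.hstack([crop(b,211,180,33,25,6),crop(a,303,262,33,25,6)])
bot=np.hstack([crop(b,345,160,33,25,6),crop(a,217,210,33,25,6)])
cv2.imwrite('pics/c0.png',np.vstack([top,bot]))
# blobs
def blob(im,m):
    n,l,s,c=cv2.connectedComponentsWithStats(m.astype(np.uint8)); return [(s[i,4],c[i].round(1).tolist()) for i in range(1,n) if s[i,4]>15]
for n,f in(('scene','pics/scene0.png'),('top','pics/top0.png')):
    im=cv2.imread(f);hsv=cv2.cvtColor(im,cv2.COLOR_BGR2HSV);H,S,V=cv2.split(hsv)
    print(n,'blue',blob(im,(H>105)&(H<130)&(S>120)&(V>60)),'red',blob(im,((H<6)|(H>174))&(S>170)&(V>100)))
print(onz('top',345,160,42),onz('top',427,165,4),onz('top',211,183,115),onz('top',328,226,42))
E
```

```text
scene blue [(np.int32(3960), [105.7, 77.8]), (np.int32(108), [218.0, 214.2]), (np.int32(36), [363.1, 416.6])] red [(np.int32(3781), [84.6, 195.5]), (np.int32(78), [274.1, 197.7]), (np.int32(98), [318.1, 208.1]), (np.int32(227), [292.2, 243.2]), (np.int32(970), [512.8, 334.7])]
top blue [(np.int32(152), [87.6, 194.4]), (np.int32(129), [340.3, 164.1]), (np.int32(32), [351.7, 154.3])] red [(np.int32(19), [333.9, 220.2]), (np.int32(101), [322.6, 232.1]), (np.int32(104), [288.3, 267.2])]
[623.40937598 -91.49757569  42.        ] [ 616.90891232 -295.31787317    4.        ] [564.81567891 207.1442318  115.        ] [472.17200091 -50.51441324  42.        ]
```

View pics/c0.png

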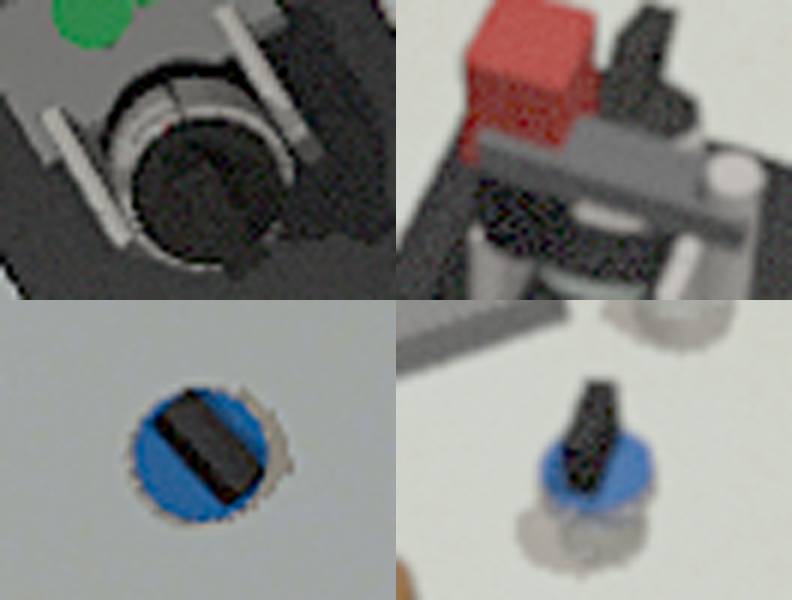

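```bash
python3 - <<'E'
from h import *
T=np.mean([camera('top').astype(float) for _ in range(12)],0);S=np.mean([camera('scene').astype(float) for _ in range(8)],0)
np.savez('avg0.npz',T=T,S=S)
g=lambda im,m:np.clip((np.clip(im,0,m)/m)**.6*255,0,255).astype(np.uint8)
t=g(T,70);s=g(S,90)
a=crop(t,211,180,25,25,8);b=crop(s,305,262,25,25,8)
c=crop(t,212,180,67,50,3);d=crop(g(S,255),303,280,67,50,3)
cv2.imwrite('pics/c1.png',np.vstack([np.hstack([a,b]),cv2.resize(np.hstack([c,d]),(800,298))[:200*2][:298]])[:600])
# corners of plate, tray from top: dark mask
E
```

```text
(no output)
```

View pics/c1.png

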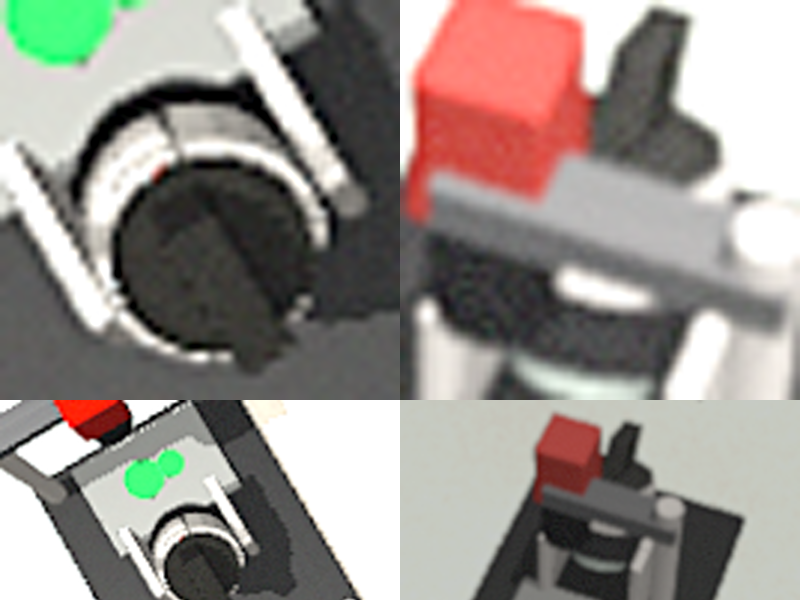

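```bash
python3 - <<'E'
from h import *
d=np.load('avg0.npz');T,S=d['T'],d['S']; G=T.mean(2)
for n in('top','scene'): print(n,'cam pos',ray(n,0,0)[0].round(0))
# right edge of plate
def edge(rows,u0,u1,z):
    P=[]
    for v in rows:
        r=G[v,u0:u1]; i=np.where(r>80)[0]
        i=i[0]; f=(80-r[i-1])/(r[i]-r[i-1]); P.append(onz('top',u0+i-1+f,v,z)[:2])
    P=np.array(P); vx,vy,x,y=cv2.fitLine(P.astype(np.float32),cv2.DIST_HUBER,0,.01,.01).ravel(); return np.degrees(np.arctan2(vy,vx)),(x,y)
print(edge(range(142,195),225,285,10))
P,m=tri((312,240.75),(213.75,190.4)); print('bar top',P.round(1),m.round(1))
for al in (0,): 
  c=[(200,185),(155,240),(235,370),(297,335)]
  q=[onz('top',186+x/8,155+y/8,P[2])[:2].round(1) for x,y in c]; print(q)
print('cap',onz('top',212.9,186.6,115+6*.883).round(1))
print('dot',onz('top',186+160/8,155+172/8,115+29*.47*1).round(1))
R=cv2.inRange(cv2.cvtColor(T.astype(np.uint8)[:,:,::-1].copy(),cv2.COLOR_BGR2HSV),(0,100,30),(8,255,255))|cv2.inRange(cv2.cvtColor(T.astype(np.uint8)[:,:,::-1].copy(),cv2.COLOR_BGR2HSV),(172,100,30),(180,255,255))
print(np.argwhere(R[165:210,190:235])+[165,190])
E
```

```text
top cam pos [ 458.   78. 1213.]
scene cam pos [1054.  743. 1028.]
(np.float32(30.550383), (np.float32(610.28064), np.float32(128.81506)))
bar top [546.3 197.6 146.6] 0.1
[array([571.9, 203.4]), array([557.6, 215.2]), array([523.7, 194.3]), array([532.7, 178.2])]
cap [556.6 202.5 120.3]
dot [577.4 216.2 128.6]
[[176 205]]
```

```bash
cat >> h.py <<'E'
from scipy.spatial.transform import Rotation as Ro
def frame(m=(560.3,205.3,114.5),phi=210.5,rot=0):
    "socket frame: origin, R (x up the slope, z out); rot deg turns x ccw about z"
    p=np.radians(phi); a=np.array([.4695*np.cos(p),.4695*np.sin(p),.8829]); y=np.cross(a,[-np.cos(p),-np.sin(p),0]); y/=np.linalg.norm(y)
    return np.array(m),np.c_[np.cross(y,a),y,a]@Ro.from_euler('z',rot,degrees=True).as_matrix()
def toolR(R):  # tool z = -z, tool y along bar-crossing axis +y of R
    return np.c_[np.cross(R[:,1],-R[:,2]),R[:,1],-R[:,2]]
def plan(p,R,nr=8,nt=10):
    s=ctrl.observe(); R0=s['orientation']; 
    rv=Ro.from_matrix(R0.T@R).as_rotvec()/(np.pi/4); d=R.T@(np.array(p)-s['tool_pos'])/40
    print('rot total deg',np.linalg.norm(rv)*45,'dr x%d'%nr,(rv/nr).round(4).tolist()); print('then shift x%d'%nt,(d/nt).round(4).tolist(),'mm',np.linalg.norm(d)*40/nt)
def st():
    s=ctrl.observe(); print('t',round(s['t'],2),'pos',s['tool_pos'].round(1),'F',s['force'].round(1),'M',s['moment'].round(2),'w',round(s['gripper_width'],3),'g',round(s['grip_force'],1),'q',s['qpos'].round(2)); return s
E
python3 - <<'E'
from h import *
print(tri((292,243),(172,128)))
m,R=frame(); print(R.round(3)); plan(m+R[:,2]*110,toolR(R),8,20)
E
```

```text
(array([653.21090199, 259.63183445, 275.74555308]), np.float64(3.8175036564258833))
[[ 0.761 -0.508 -0.405]
 [ 0.448  0.862 -0.238]
 [ 0.47  -0.     0.883]]
rot total deg 59.12203468502634 dr x8 [-0.0357, -0.0722, -0.1431]
then shift x20 [-0.0531, -0.5899, 0.0562] mm 23.796315112422352
```

```bash
python3 -m inch '{"delta_pos":[[0,0,0],[0,0,0],[0,0,0],[0,0,0],[0,0,0],[0,0,0],[0,0,0],[0,0,0]],"dr":[[-0.0357,-0.0722,-0.1431],[-0.0357,-0.0722,-0.1431],[-0.0357,-0.0722,-0.1431],[-0.0357,-0.0722,-0.1431],[-0.0357,-0.0722,-0.1431],[-0.0357,-0.0722,-0.1431],[-0.0357,-0.0722,-0.1431],[-0.0357,-0.0722,-0.1431]],"fingers":[0,-0.2,-0.2,-0.2,-0.2,-0.2,-0.2,-0.2]}' 20
for i in 1 2; do python3 -m inch '{"delta_pos":[[-0.0531,-0.59,0.0562],[-0.0531,-0.59,0.0562],[-0.0531,-0.59,0.0562],[-0.0531,-0.59,0.0562],[-0.0531,-0.59,0.0562],[-0.0531,-0.59,0.0562],[-0.0531,-0.59,0.0562],[-0.0531,-0.59,0.0562],[-0.0531,-0.59,0.0562],[-0.0531,-0.59,0.0562]],"dr":[[0,0,0],[0,0,0],[0,0,0],[0,0,0],[0,0,0],[0,0,0],[0,0,0],[0,0,0],[0,0,0],[0,0,0]],"fingers":[-0.2,-0.2,-0.2,-0.2,-0.2,-0.2,-0.2,-0.2,-0.2,-0.2]}'; done
python3 - <<'E'
from h import *
st(); m,R=frame(); plan(m+R[:,2]*110,toolR(R),2,2)
T=np.mean([camera('top').astype(float) for _ in range(4)],0);S=np.mean([camera('scene').astype(float) for _ in range(4)],0)
g=lambda im,m:np.clip((np.clip(im,0,m)/m)**.6*255,0,255).astype(np.uint8)
cv2.imwrite('pics/c2.png',np.hstack([crop(g(T,110),205,180,33,37,6),crop(g(S,140),312,240,33,37,6)]))
s=ctrl.observe();print([proj(n,s['tool_pos']).round(1) for n in('top','scene')])
E
```

```text
t: 2.1
tool_pos: [225.6, 556.0, 231.5]
orientation: [[-0.758, -0.511, 0.406], [-0.451, 0.86, 0.24], [-0.471, -0.001, -0.882]]
force: [-0.6, -0.7, 0.8]
gripper_width: 0.4
grip_force: 0.0
t: 3.35
tool_pos: [371.2, 366.8, 221.6]
orientation: [[-0.761, -0.507, 0.405], [-0.448, 0.862, 0.239], [-0.47, 0.0, -0.883]]
force: [-0.2, 0.2, 0.2]
gripper_width: 0.4
grip_force: 0.0
t: 4.6
tool_pos: [518.3, 180.1, 212.0]
orientation: [[-0.762, -0.507, 0.403], [-0.449, 0.862, 0.237], [-0.467, -0.0, -0.884]]
force: [0.2, -0.1, 0.8]
gripper_width: 0.401
grip_force: 0.0
t 4.6 pos [518.3 180.1 212. ] F [ 0.2 -0.1  0.8] M [-0.16  0.38  0.03] w 0.401 g 0.0 q [-0.05 -0.7  -0.68  1.17  0.26 -0.53]
rot total deg 0.16284150086254665 dr x2 [-0.0003, -0.0018, -0.0001]
then shift x2 [0.0323, 0.005, -0.0113] mm 1.3817531747084102
[array([218.3, 202.3]), array([318.6, 210.9])]
```

View pics/c2.png

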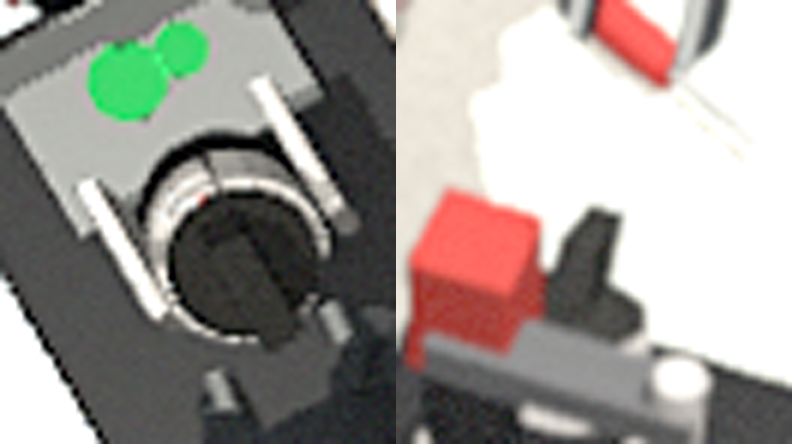

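```bash
python3 -m inch '{"delta_pos":[[0.032,0.002,0.31],[0.032,0.002,0.31],[0,0,0.31],[0,0,0.31],[0,0,0.31],[0,0,0.31],[0,0,0.31],[0,0,0.28],[0,0,0]],"dr":[[0,0,0],[0,0,0],[0,0,0],[0,0,0],[0,0,0],[0,0,0],[0,0,0],[0,0,0],[0,0,0]],"fingers":[-0.2,-0.2,-0.2,-0.2,-0.2,-0.2,-0.2,-0.2,-0.2]}'
python3 -m inch '{"delta_pos":[[0,0,0],[0,0,0],[0,0,0],[0,0,0],[0,0,0],[0,0,0]],"dr":[[0,0,0],[0,0,0],[0,0,0],[0,0,0],[0,0,0],[0,0,0]],"fingers":[-1,-1,-1,-1,-1,-1]}' 40
python3 - <<'E'
from h import *
s=st(); m,R=frame(); print('in socket frame',(R.T@(s['tool_pos']-m)).round(1),'F sock',(R.T@s['force']).round(1),'M',(R.T@s['moment']).round(2))
E
```

```text
t: 6.12
tool_pos: [554.9, 203.2, 122.8]
orientation: [[-0.763, -0.508, 0.401], [-0.449, 0.862, 0.237], [-0.465, 0.001, -0.885]]
force: [-0.2, -1.1, 0.5]
gripper_width: 0.402
grip_force: 0.0
t: 6.88
tool_pos: [555.6, 202.9, 124.6]
orientation: [[-0.762, -0.507, 0.403], [-0.449, 0.862, 0.237], [-0.467, -0.001, -0.884]]
force: [-2.4, -2.0, 4.4]
gripper_width: 0.176
grip_force: 42.0
t 6.88 pos [555.6 202.9 124.6] F [-2.4 -2.   4.4] M [-0.39  0.5  -0.08] w 0.176 g 42.0 q [ 0.   -0.54 -0.74  0.94  0.24 -0.48]
in socket frame [ 0.1  0.4 11.4] F sock [-0.6 -0.5  5.3] M [-0.11  0.63 -0.03]
```

```bash
python3 -m inch '{"delta_pos":[[0,0,-0.1],[0,0,-0.1],[0,0,-0.15],[0,0,-0.2],[0,0,-0.3],[0,0,-0.4],[0,0,-0.5],[0,0,-0.5],[0,0,-0.5]],"dr":[[0,0,0],[0,0,0],[0,0,0],[0,0,0],[0,0,0],[0,0,0],[0,0,0],[0,0,0],[0,0,0]],"fingers":[-1,-1,-1,-1,-1,-1,-1,-1,-1]}'
python3 - <<'E'
from h import *
st()
d=np.load('avg0.npz');T=d['T']; g=cv2.cvtColor(T.astype(np.uint8),cv2.COLOR_RGB2GRAY)[120:210,385:470]
c=max(cv2.findContours((g<95).astype(np.uint8),cv2.RETR_EXTERNAL,cv2.CHAIN_APPROX_NONE)[0],key=cv2.contourArea)
r=cv2.minAreaRect(c);b=cv2.boxPoints(r)+[385,120];print(r,[onz('top',*q,28)[:2].round(0) for q in b],np.mean([onz('top',*q,28) for q in b],0).round(1))
# neighbours: blue/red/amber disc + top of bars
yaw=np.radians(120.5); Rd=np.c_[[np.sin(yaw),-np.cos(yaw),0],[np.cos(yaw),np.sin(yaw),0],[0,0,-1]]; print(np.linalg.det(Rd))
plan((617,-295,215),Rd,4,20)
E
```

```text
t: 8.0
tool_pos: [510.4, 176.9, 222.6]
orientation: [[-0.762, -0.508, 0.402], [-0.449, 0.862, 0.237], [-0.467, -0.0, -0.884]]
force: [0.3, 0.4, -0.6]
gripper_width: 0.18
grip_force: 41.1
t 8.0 pos [510.4 176.9 222.6] F [ 0.3  0.4 -0.6] M [-0.3   0.41 -0.02] w 0.18 g 41.1 q [-0.06 -0.72 -0.68  1.2   0.27 -0.54]
((41.68918991088867, 44.864864349365234), (53.92286682128906, 61.32081985473633), 9.462321281433105) [array([ 553., -210.]), array([ 696., -238.]), array([ 676., -366.]), array([ 532., -337.])] [ 614.5 -287.9   28. ]
-1.0000000000000002Traceback (most recent call last):
  File "<stdin>", line 8, in <module>
  File "h.py", line 29, in plan
    rv=Ro.from_matrix(R0.T@R).as_rotvec()/(np.pi/4); d=R.T@(np.array(p)-s['tool_pos'])/40
       ~~~~~~~~~~~~~~^^^^^^^^
  File "scipy/spatial/transform/_rotation.pyx", line 1143, in scipy.spatial.transform._rotation.Rotation.from_matrix
ValueError: Non-positive determinant (left-handed or null coordinate frame) in rotation matrix 0: [[-8.84206243e-01 -4.07789106e-05  4.67096691e-01]
 [-8.27429909e-06  9.99999997e-01  7.16398215e-05]
 [ 4.67096693e-01 -5.94794797e-05  8.84206241e-01]].
```

```bash
cat >> h.py <<'E'
def down(yaw):
    p=np.radians(yaw); y=np.array([np.cos(p),np.sin(p),0]); z=np.array([0,0,-1.]); return np.c_[np.cross(y,z),y,z]
E
python3 - <<'E'
from h import *
plan((614,-291,215),down(120.5),4,20)
E
```

```text
rot total deg 27.846001308343585 dr x4 [-0.0, 0.1547, 0.0]
then shift x20 [0.1852, -0.5697, 0.0095] mm 23.964691334197482
```

```bash
python3 -m inch '{"delta_pos":[[0,0,0],[0,0,0],[0,0,0],[0,0,0]],"dr":[[0,0.155,0],[0,0.155,0],[0,0.155,0],[0,0.155,0]],"fingers":[-1,-1,-1,-1]}'
for i in 1 2; do python3 -m inch '{"delta_pos":[[0.185,-0.57,0.0095],[0.185,-0.57,0.0095],[0.185,-0.57,0.0095],[0.185,-0.57,0.0095],[0.185,-0.57,0.0095],[0.185,-0.57,0.0095],[0.185,-0.57,0.0095],[0.185,-0.57,0.0095],[0.185,-0.57,0.0095],[0.185,-0.57,0.0095]],"dr":[[0,0,0],[0,0,0],[0,0,0],[0,0,0],[0,0,0],[0,0,0],[0,0,0],[0,0,0],[0,0,0],[0,0,0]],"fingers":[-1,-1,-1,-1,-1,-1,-1,-1,-1,-1]}'; done
python3 - <<'E'
from h import *
st(); plan((614,-291,40),down(120.5),2,7)
T=np.mean([camera('top').astype(float) for _ in range(12)],0);S=np.mean([camera('scene').astype(float) for _ in range(8)],0)
np.savez('avg1.npz',T=T,S=S)
g=lambda im,m:np.clip((np.clip(im,0,m)/m)**.6*255,0,255).astype(np.uint8)
cv2.imwrite('pics/c3.png',np.vstack([np.hstack([crop(g(T,230),211,183,20,20,10),crop(g(T,200),345,160,20,20,10)]),np.hstack([crop(g(S,255),218,207,40,20,5),crop(g(S,200),303,267,40,20,5)])]))
E
```

```text
t: 8.5
tool_pos: [511.1, 177.0, 222.7]
orientation: [[-0.862, -0.508, -0.003], [-0.508, 0.862, -0.002], [0.004, -0.001, -1.0]]
force: [-0.3, 0.2, 0.6]
gripper_width: 0.18
grip_force: 41.1
t: 9.75
tool_pos: [562.8, -57.7, 218.5]
orientation: [[-0.862, -0.507, -0.001], [-0.507, 0.862, -0.0], [0.001, 0.0, -1.0]]
force: [0.5, 0.3, 0.1]
gripper_width: 0.178
grip_force: 41.1
t: 11.0
tool_pos: [615.0, -292.7, 213.7]
orientation: [[-0.862, -0.507, -0.001], [-0.507, 0.862, -0.001], [0.001, 0.0, -1.0]]
force: [0.3, 1.1, -1.0]
gripper_width: 0.179
grip_force: 41.1
t 11.0 pos [ 615.  -292.7  213.7] F [ 0.3  1.1 -1. ] M [ 0.01 -0.01 -0.05] w 0.179 g 41.1 q [-0.64  0.36  0.36  1.57 -0.   -1.17]
rot total deg 0.07978866196387965 dr x2 [0.0001, -0.0009, -0.0002]
then shift x7 [0.0, 0.007, 0.6203] mm 24.812997376551742
```

View pics/c3.png

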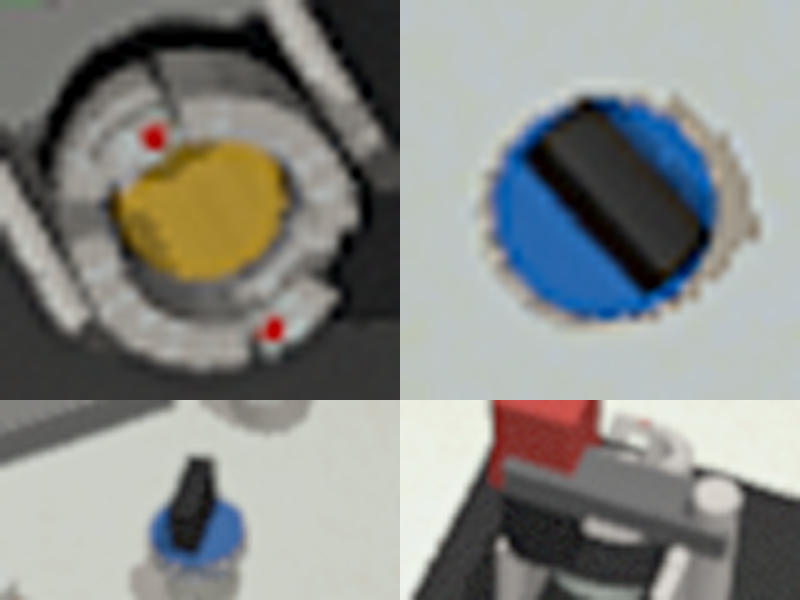

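```bash
python3 -m inch '{"delta_pos":[[0,0.007,0.62],[0,0.007,0.62],[0,0.007,0.62],[0,0.007,0.62],[0,0.007,0.62],[0,0.007,0.62],[0,0.007,0.62],[0,0,0.1],[0,0,0.1],[0,0,0]],"dr":[[0,0,0],[0,0,0],[0,0,0],[0,0,0],[0,0,0],[0,0,0],[0,0,0],[0,0,0],[0,0,0],[0,0,0]],"fingers":[-1,-1,-1,-1,-1,-1,-1,-1,-1,-1]}'
python3 - <<'E'
from h import *
st()
d=np.load('avg1.npz');T,S=d['T'],d['S']
red=lambda I:I[:,:,0]-np.maximum(I[:,:,1],I[:,:,2])
def cen(I,u,v,r=4):
    w=np.clip(red(I)[v-r:v+r+1,u-r:u+r+1]-15,0,None); y,x=np.mgrid[v-r:v+r+1,u-r:u+r+1]; return np.array([(w*x).sum(),(w*y).sum()])/w.sum(),w.max()
u,l=cen(T,206,177)[0],cen(T,218,196)[0]; s,mx=cen(S,312,252,3); print(u,l,s,mx)
A,B=onz('top',*u,115+25.9*.4695),onz('top',*l,115-25.9*.4695)
print(A,B,'mid',(A+B)/2,'az',np.degrees(np.arctan2(*(A-B)[1::-1])),'len',np.linalg.norm(A-B))
print('tri lower',tri(s,l))
G=T.mean(2)
# lamp
x0,y0=325,140;C=T[y0:y0+40,x0:x0+40]; blue=(C[:,:,2]-C[:,:,0]>50); dark=C.mean(2)<60
m=(blue|dark).astype(np.uint8); c=max(cv2.findContours(m,0,cv2.CHAIN_APPROX_NONE)[0],key=cv2.contourArea); e=cv2.fitEllipse(c); print('lamp ell',e, onz('top',e[0][0]+x0,e[0][1]+y0,45))
cd=max(cv2.findContours(dark.astype(np.uint8),0,cv2.CHAIN_APPROX_NONE)[0],key=cv2.contourArea); r=cv2.minAreaRect(cd); b=cv2.boxPoints(r)+[x0,y0]
q=[onz('top',*k,80)[:2].round(1) for k in b]; print('bar',r,q,np.mean(q,0)); v=q[1]-q[0]; w=q[2]-q[1]; v=v if np.hypot(*v)>np.hypot(*w) else w; print('bar az',np.degrees(np.arctan2(v[1],v[0])))
E
```

```text
t: 13.25
tool_pos: [614.1, -289.9, 33.3]
orientation: [[-0.862, -0.507, -0.0], [-0.507, 0.862, -0.001], [0.001, -0.001, -1.0]]
force: [0.2, -0.1, -0.1]
gripper_width: 0.176
grip_force: 41.1
t 13.25 pos [ 614.1 -289.9   33.3] F [ 0.2 -0.1 -0.1] M [0.01 0.03 0.01] w 0.176 g 41.1 q [-0.63  0.4   0.07  1.25 -0.   -1.16]
[206.5355899  177.38876796] [217.7610107  195.44148096] [311.46630728 251.1671159 ] 20.875
[575.6366814  215.21824346 127.16005   ] [538.91115642 193.90514214 102.83995   ] mid [557.27391891 204.5616928  115.        ] az 30.128086331879608 len 48.933421469197484
tri lower (array([540.079728  , 193.27608979, 100.35179957]), np.float64(2.656656948559307))
lamp ell ((20.012853622436523, 20.463476181030273), (21.078062057495117, 21.740402221679688), 109.50155639648438) [621.915264   -91.07669259  45.        ]
bar ((20.0, 20.5), (21.0, 22.0), 90.0) [array([640.5, -61.7]), array([ 640.5, -111. ]), array([ 593.4, -110.2]), array([593.5, -61.1])] [616.975 -86.   ]
bar az -90.0
```

```bash
python3 -m inch '{"delta_pos":[[0,0,0.05],[0,0,0.05]],"dr":[[0,0,0],[0,0,0]],"fingers":[-1,-1]}'
```

```text
t: 13.5
tool_pos: [613.9, -289.7, 28.8]
orientation: [[-0.862, -0.507, -0.0], [-0.507, 0.862, -0.001], [0.001, -0.001, -1.0]]
force: [0.5, 0.0, -0.8]
gripper_width: 0.18
grip_force: 41.1
```

```bash
python3 -m inch '{"delta_pos":[[0,0,0.03],[0,0,0]],"dr":[[0,0,0],[0,0,0]],"fingers":[-1,-1]}'
```

```text
t: 13.75
tool_pos: [614.1, -289.8, 28.7]
orientation: [[-0.862, -0.507, -0.0], [-0.507, 0.862, -0.002], [0.001, -0.001, -1.0]]
force: [-2.6, 2.2, 8.5]
gripper_width: 0.183
grip_force: 42.4
```

```bash
python3 -m inch '{"delta_pos":[[0,0,0],[0,0,0],[0,0,0],[0,0,-0.3],[0,0,-0.6],[0,0,-0.6],[0,0,-0.6],[0,0,-0.6],[0,0,-0.6],[0,0,-0.6]],"dr":[[0,0,0],[0,0,0],[0,0,0],[0,0,0],[0,0,0],[0,0,0],[0,0,0],[0,0,0],[0,0,0],[0,0,0]],"fingers":[-0.1,-0.1,-0.1,-0.1,-0.1,-0.1,-0.1,-0.1,-0.1,-0.1]}'
python3 - <<'E'
from h import *
plan((622,-91,150),down(132),2,9)
T=np.load('avg1.npz')['T']; x0,y0=325,140; C=T[y0:y0+40,x0:x0+40]
dark=((C.max(2)<75)&(C[:,:,2]-C[:,:,0]<22)).astype(np.uint8); c=max(cv2.findContours(dark,0,cv2.CHAIN_APPROX_NONE)[0],key=cv2.contourArea); r=cv2.minAreaRect(c); print(r)
b=cv2.boxPoints(r)+[x0,y0]; q=np.array([onz('top',*k,78)[:2] for k in b]); print(q.round(1),q.mean(0).round(1)); v=max(q[1]-q[0],q[2]-q[1],key=np.linalg.norm); print(np.degrees(np.arctan2(v[1],v[0])))
S=np.load('avg1.npz')['S'];D=(S[185:230,195:245]); m=(D.max(2)<90)&(D[:,:,2]-D[:,:,0]<30); ys,xs=np.where(m); i=ys<ys.min()+2; print('scene bar top',xs[i].mean()+195,ys.min()+185)
E
```

```text
t: 15.0
tool_pos: [613.9, -289.4, 185.0]
orientation: [[-0.862, -0.507, -0.0], [-0.507, 0.862, -0.001], [0.001, -0.001, -1.0]]
force: [-0.2, -0.1, 0.5]
gripper_width: 0.444
grip_force: 0.0
rot total deg 11.510669284690147 dr x2 [-0.0006, -0.0006, -0.1279]
then shift x9 [-0.3856, 0.3946, 0.0973] mm 22.408829466713005
((22.0, 19.5), (20.50609588623047, 9.192388534545898), 45.0)
[[ 628.4  -67.4]
 [ 643.1  -82.2]
 [ 610.4 -114.2]
 [ 595.9  -99.4]] [619.5 -90.8]
-135.5264686773091
scene bar top 204.19444444444446 185
```

```bash
python3 -m inch '{"delta_pos":[[0,0,0],[0,0,0],[-0.3856,0.3946,0.0973],[-0.3856,0.3946,0.0973],[-0.3856,0.3946,0.0973],[-0.3856,0.3946,0.0973],[-0.3856,0.3946,0.0973],[-0.3856,0.3946,0.0973]],"dr":[[0,0,-0.135],[0,0,-0.135],[0,0,0],[0,0,0],[0,0,0],[0,0,0],[0,0,0],[0,0,0]],"fingers":[-0.1,-0.1,-0.1,-0.1,-0.1,-0.1,-0.1,-0.1]}'
python3 -m inch '{"delta_pos":[[-0.3856,0.3946,0.0973],[-0.3856,0.3946,0.0973],[-0.3856,0.3946,0.0973],[0,0,0]],"dr":[[0,0,0],[0,0,0],[0,0,0],[0,0,0]],"fingers":[-0.1,-0.1,-0.1,-0.1]}'
python3 - <<'E'
from h import *
print(tri((218,201),(347.2,159)))
s=st(); plan((621.5,-91,55),down(132.7),1,8)
T=np.mean([camera('top').astype(float) for _ in range(4)],0);S=np.mean([camera('scene').astype(float) for _ in range(4)],0)
g=lambda im,m:np.clip((np.clip(im,0,m)/m)**.6*255,0,255).astype(np.uint8)
cv2.imwrite('pics/c4.png',np.hstack([crop(g(T,150),345,165,25,37,8),crop(g(S,200),218,200,25,37,8)]))
print([proj(n,s['tool_pos']).round(1) for n in('top','scene')])
E
```

```text
t: 16.0
tool_pos: [617.7, -155.5, 159.5]
orientation: [[-0.736, -0.677, -0.001], [-0.677, 0.736, -0.001], [0.001, 0.0, -1.0]]
force: [0.4, -0.6, 0.1]
gripper_width: 0.451
grip_force: 0.0
t: 16.5
tool_pos: [619.6, -89.0, 147.6]
orientation: [[-0.734, -0.679, -0.002], [-0.679, 0.734, -0.0], [0.001, 0.001, -1.0]]
force: [-0.3, -0.1, -0.6]
gripper_width: 0.451
grip_force: 0.0
(array([618.76878543, -89.44358276,  88.79056367]), np.float64(0.6391724054119506))
t 16.5 pos [619.6 -89.  147.6] F [-0.3 -0.1 -0.6] M [-0.01  0.04  0.02] w 0.451 g 0.0 q [-0.35  0.18  0.03  1.42 -0.   -1.1 ]
rot total deg 0.10273336334298927 dr x1 [0.0009, -0.0018, 0.0011]
then shift x8 [-0.0001, -0.0087, 0.2895] mm 11.583435676770195
[array([351. , 154.7]), array([215.6, 184.7])]
```

View pics/c4.png

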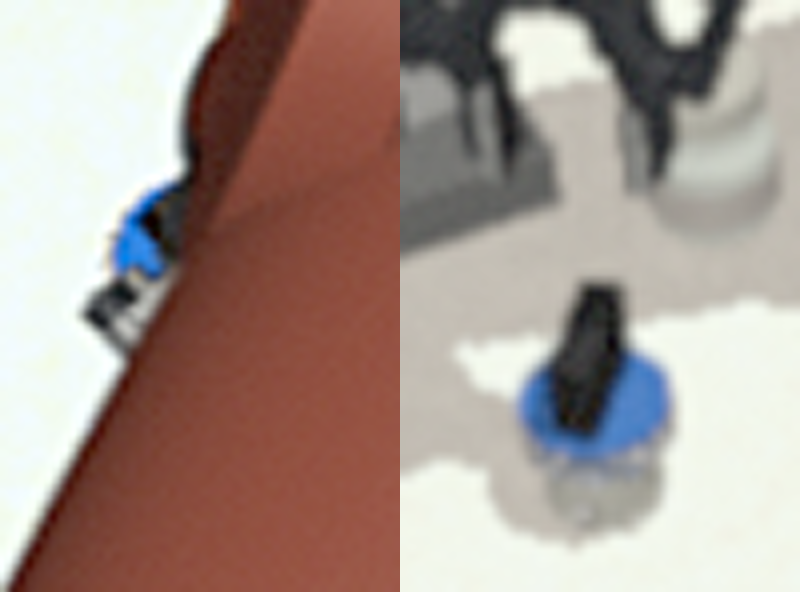

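```bash
python3 -m inch '{"delta_pos":[[0,-0.009,0.29],[0,-0.009,0.29],[0,-0.009,0.29],[0,-0.009,0.29],[0,-0.009,0.29],[0,-0.009,0.29],[0,-0.009,0.29],[0,-0.009,0.29],[0,0,0]],"dr":[[0,0,0],[0,0,0],[0,0,0],[0,0,0],[0,0,0],[0,0,0],[0,0,0],[0,0,0],[0,0,0]],"fingers":[-0.1,-0.1,-0.1,-0.1,-0.1,-0.1,-0.1,-0.1,-0.1]}'
python3 - <<'E'
from h import *
T=np.mean([camera('top').astype(float) for _ in range(2)],0);S=np.mean([camera('scene').astype(float) for _ in range(3)],0)
for z in (50,84): print(proj('scene',(621.5,-91,z)))
st()
g=lambda im,m:np.clip((np.clip(im,0,m)/m)**.6*255,0,255).astype(np.uint8)
cv2.imwrite('pics/c5.png',crop(g(S,200),218,200,25,25,16))
E
```

```text
t: 18.02
tool_pos: [620.8, -92.9, 53.9]
orientation: [[-0.736, -0.677, -0.003], [-0.677, 0.736, -0.0], [0.002, 0.002, -1.0]]
force: [0.2, 0.3, -0.6]
gripper_width: 0.447
grip_force: 0.0
[218.01509766 211.42483586]
[216.82545159 202.40078737]
t 18.27 pos [622.  -93.2  55.9] F [-0.1 -0.2 -0. ] M [-0.02 -0.01  0.03] w 0.451 g 0.0 q [-0.36  0.23 -0.08  1.26 -0.   -1.1 ]
```

View pics/c5.png

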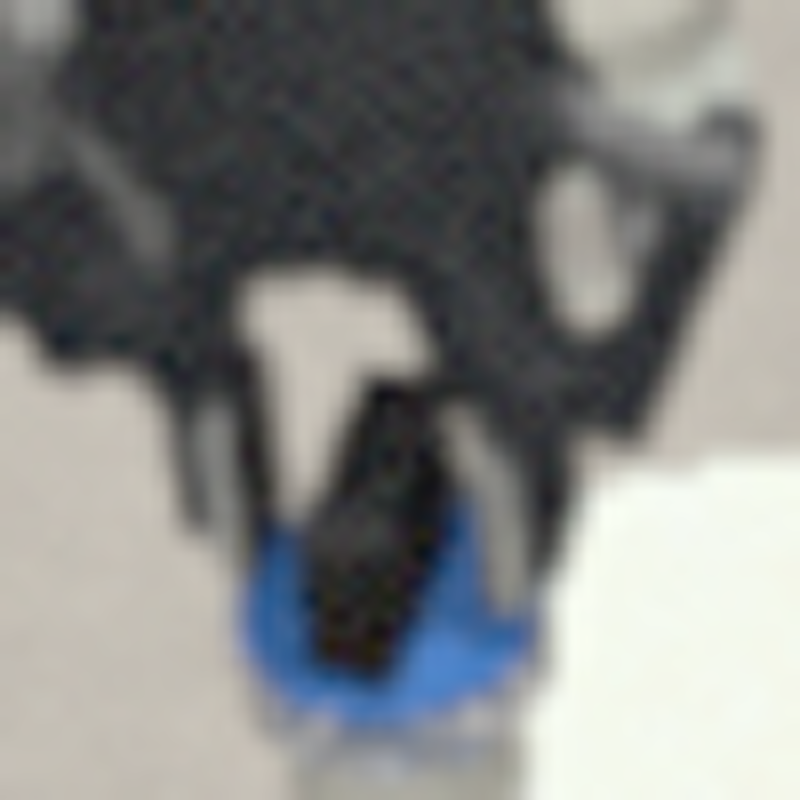

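```bash
python3 -m inch '{"delta_pos":[[-0.025,0.025,0],[0,0,0],[0,0,0],[0,0,0],[0,0,0],[0,0,0],[0,0,0]],"dr":[[0,0,0],[0,0,0],[0,0,0],[0,0,0],[0,0,0],[0,0,0],[0,0,0]],"fingers":[-0.1,-1,-1,-1,-1,-1,-1]}' 80
python3 -m inch '{"delta_pos":[[0,0,-0.2],[0,0,-0.5],[0,0,-0.5],[0,0,-0.6],[0,0,-0.6],[0,0,-0.6],[0,0,-0.6],[0,0,-0.6],[0,0,-0.4],[0,0,0]],"dr":[[0,0,0],[0,0,0],[0,0,0],[0,0,0],[0,0,0],[0,0,0],[0,0,0],[0,0,0],[0,0,0],[0,0,0]],"fingers":[-1,-1,-1,-1,-1,-1,-1,-1,-1,-1]}'
python3 - <<'E'
from h import *
s=st(); m,R=frame((558,204.8,115),210.3,45); print(R[:,1])
plan(m+R[:,2]*120,toolR(R),6,18)
E
```

```text
t: 19.15
tool_pos: [621.7, -91.7, 55.4]
orientation: [[-0.736, -0.677, -0.001], [-0.677, 0.736, -0.001], [0.001, -0.0, -1.0]]
force: [-1.4, 1.2, 4.7]
gripper_width: 0.174
grip_force: 78.7
t: 20.4
tool_pos: [622.5, -91.8, 241.1]
orientation: [[-0.736, -0.677, 0.002], [-0.677, 0.736, -0.002], [-0.0, -0.002, -1.0]]
force: [0.5, -0.0, -1.3]
gripper_width: 0.174
grip_force: 78.2
t 20.4 pos [622.5 -91.8 241.1] F [ 0.5 -0.  -1.3] M [-0.02 -0.02  0.02] w 0.174 g 78.2 q [-0.35  0.2   0.21  1.59 -0.   -1.1 ]
[-0.8957767   0.29553394 -0.33198663]
rot total deg 42.727341667025364 dr x6 [0.0499, -0.0923, -0.1184]
then shift x18 [-0.3068, 0.2602, 0.0493] mm 16.21015061659444
```

```bash
python3 -m inch '{"delta_pos":[[0,0,0],[0,0,0],[0,0,0],[0,0,0],[0,0,0],[0,0,0]],"dr":[[0.05,-0.0923,-0.1184],[0.05,-0.0923,-0.1184],[0.05,-0.0923,-0.1184],[0.05,-0.0923,-0.1184],[0.05,-0.0923,-0.1184],[0.05,-0.0923,-0.1184]],"fingers":[-1,-1,-1,-1,-1,-1]}'
for i in 1 2; do python3 -m inch '{"delta_pos":[[-0.307,0.26,0.049],[-0.307,0.26,0.049],[-0.307,0.26,0.049],[-0.307,0.26,0.049],[-0.307,0.26,0.049],[-0.307,0.26,0.049],[-0.307,0.26,0.049],[-0.307,0.26,0.049],[-0.307,0.26,0.049]],"dr":[[0,0,0],[0,0,0],[0,0,0],[0,0,0],[0,0,0],[0,0,0],[0,0,0],[0,0,0],[0,0,0]],"fingers":[-1,-1,-1,-1,-1,-1,-1,-1,-1]}'; done
python3 - <<'E'
from h import *
s=st(); m,R=frame((558,204.8,115),210.3,45)
plan(m+R[:,2]*120,toolR(R),2,2);plan(m+R[:,2]*62,toolR(R),2,6)
E
```

```text
t: 21.15
tool_pos: [621.2, -91.2, 238.2]
orientation: [[-0.18, -0.897, 0.404], [-0.926, 0.293, 0.239], [-0.333, -0.331, -0.883]]
force: [-0.3, -0.4, -1.7]
gripper_width: 0.175
grip_force: 78.5
t: 22.28
tool_pos: [564.8, 43.6, 229.4]
orientation: [[-0.183, -0.897, 0.403], [-0.925, 0.296, 0.237], [-0.332, -0.33, -0.884]]
force: [0.5, 0.5, -1.3]
gripper_width: 0.176
grip_force: 78.5
t: 23.4
tool_pos: [508.2, 177.7, 219.7]
orientation: [[-0.183, -0.897, 0.403], [-0.925, 0.296, 0.237], [-0.332, -0.33, -0.884]]
force: [-0.3, 0.4, -1.8]
gripper_width: 0.17
grip_force: 78.5
t 23.4 pos [508.2 177.7 219.7] F [-0.3  0.4 -1.8] M [-0.34  0.61 -0.02] w 0.17 g 78.5 q [-0.06 -0.73 -0.69  1.2   0.27 -1.32]
rot total deg 0.15071185971905446 dr x2 [0.0015, -0.0001, -0.0007]
then shift x2 [0.0078, -0.0226, -0.0123] mm 1.075681865544873
rot total deg 0.15071185971905446 dr x2 [0.0015, -0.0001, -0.0007]
then shift x6 [0.0026, -0.0075, 0.2375] mm 9.507265767817367
```

```bash
python3 -m inch '{"delta_pos":[[0.0026,-0.0075,0.24],[0.0026,-0.0075,0.24],[0.0026,-0.0075,0.24],[0.0026,-0.0075,0.24],[0.0026,-0.0075,0.24],[0.0026,-0.0075,0.24],[0,0,0]],"dr":[[0,0,0],[0,0,0],[0,0,0],[0,0,0],[0,0,0],[0,0,0],[0,0,0]],"fingers":[-1,-1,-1,-1,-1,-1,-1]}'
python3 - <<'E'
from h import *
s=st(); m,R=frame((558,204.8,115),210.3,45)
print((R.T@(s['tool_pos']-m)).round(1),(R.T@s['force']).round(1))
T=np.mean([camera('top').astype(float) for _ in range(8)],0);S=np.mean([camera('scene').astype(float) for _ in range(4)],0)
np.savez('avg2.npz',T=T,S=S)
g=lambda im,m:np.clip((np.clip(im,0,m)/m)**.6*255,0,255).astype(np.uint8)
cv2.imwrite('pics/c6.png',np.hstack([crop(g(T,150),211,183,20,20,10),crop(g(S,200),308,250,20,20,10)]))
E
```

```text
t: 24.28
tool_pos: [533.1, 189.4, 168.1]
orientation: [[-0.184, -0.897, 0.402], [-0.925, 0.296, 0.237], [-0.332, -0.328, -0.884]]
force: [0.5, 0.2, -1.0]
gripper_width: 0.172
grip_force: 78.4
t 24.27 pos [533.1 189.4 168.1] F [ 0.5  0.2 -1. ] M [-0.34  0.61 -0.05] w 0.172 g 78.4 q [-0.03 -0.64 -0.73  1.06  0.25 -1.29]
[-1.2  0.1 60.6] [-0.1 -0.  -1.1]
```

View pics/c6.png

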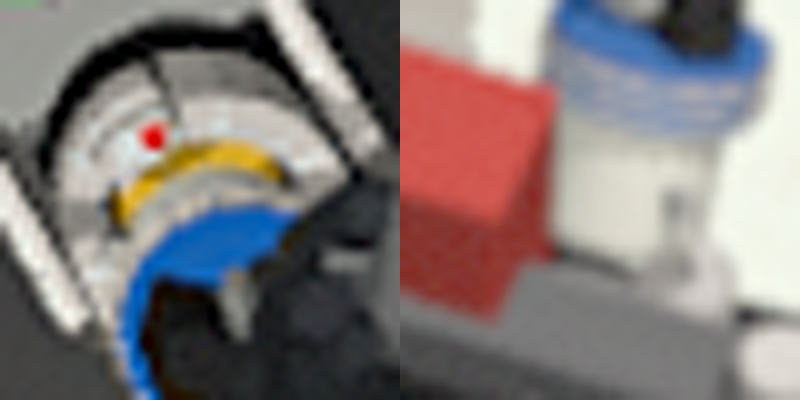

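```bash
python3 -m inch '{"delta_pos":[[-0.012,0,0.1],[-0.012,0,0.1],[0,0,0.08],[0,0,0.08],[0,0,0.05],[0,0,0]],"dr":[[0,0,0],[0,0,0],[0,0,0],[0,0,0],[0,0,0],[0,0,0]],"fingers":[-1,-1,-1,-1,-1,-1]}'
python3 - <<'E'
from h import *
s=st(); m,R=frame((558,204.8,115),210.3,45)
print((R.T@(s['tool_pos']-m)).round(1),(R.T@s['force']).round(1),(R.T@s['moment']).round(2))
E
```

```text
t: 25.62
tool_pos: [540.5, 193.7, 155.0]
orientation: [[-0.184, -0.896, 0.404], [-0.925, 0.296, 0.237], [-0.332, -0.33, -0.884]]
force: [2.6, -3.7, -2.6]
gripper_width: 0.173
grip_force: 78.2
t 25.62 pos [540.5 193.7 155. ] F [ 2.6 -3.7 -2.6] M [-1.27 -0.11 -0.64] w 0.173 g 78.2 q [-0.02 -0.61 -0.73  1.02  0.25 -1.28]
[-0.2 -0.9 45. ] [-3.8 -2.5 -2.4] [-0.55  1.31 -0.03]
```

```bash
python3 -m inch '{"delta_pos":[[0.02,-0.015,0],[0,0,0.05],[0,0,0.05],[0,0,0]],"dr":[[0,0,0],[0,0,0],[0,0,0],[0,0,0]],"fingers":[-1,-1,-1,-1]}'
cat >> h.py <<'E'
def ss(rot=45):
    s=st(); m,R=frame((558,204.8,115),210.3,rot)
    print('sock pos',(R.T@(s['tool_pos']-m)).round(1),'F',(R.T@s['force']).round(1),'M',(R.T@s['moment']).round(2),'roterr',Ro.from_matrix(toolR(R).T@s['orientation']).as_rotvec(degrees=True).round(1))
E
python3 -c "
from h import *
ss()"
```

```text
t: 26.12
tool_pos: [542.2, 194.3, 151.2]
orientation: [[-0.183, -0.897, 0.403], [-0.925, 0.296, 0.238], [-0.332, -0.329, -0.884]]
force: [2.2, -0.6, -2.0]
gripper_width: 0.175
grip_force: 78.4
t 26.12 pos [542.2 194.3 151.2] F [ 2.2 -0.6 -2. ] M [-0.66  0.19 -0.23] w 0.175 g 78.4 q [-0.02 -0.6  -0.74  1.01  0.25 -1.28]
sock pos [-0.6 -0.9 40.9] F [-0.8 -1.5 -2.5] M [-0.01  0.72  0.02] roterr [-0.2  0.   0.1]
```

```bash
python3 -m inch '{"delta_pos":[[0.005,-0.012,0.05],[0,0,0.05],[0,0,0.05],[0,0,0]],"dr":[[0,0,0],[0,0,0],[0,0,0],[0,0,0]],"fingers":[-1,-1,-1,-1]}'
python3 -c "
from h import *
ss()"
```

```text
t: 26.62
tool_pos: [544.8, 195.3, 145.9]
orientation: [[-0.183, -0.897, 0.403], [-0.925, 0.296, 0.238], [-0.332, -0.329, -0.884]]
force: [-0.7, -0.6, -1.6]
gripper_width: 0.169
grip_force: 78.5
t 26.62 pos [544.8 195.3 145.9] F [-0.7 -0.6 -1.6] M [-0.33  0.61  0.04] w 0.169 g 78.5 q [-0.02 -0.59 -0.74  1.    0.25 -1.28]
sock pos [-0.9 -1.2 34.8] F [-1.2  1.  -1. ] M [0.52 0.47 0.02] roterr [-0.2  0.   0.1]
```

```bash
python3 -m inch '{"delta_pos":[[0,0,0.05],[0,0,0.05],[0,0,0.05],[0,0,0.05],[0,0,0.05],[0,0,0]],"dr":[[0,0,0],[0,0,0],[0,0,0],[0,0,0],[0,0,0],[0,0,0]],"fingers":[-1,-1,-1,-1,-1,-1]}'
python3 -c "
from h import *
ss()"
```

```text
t: 27.38
tool_pos: [549.3, 197.6, 137.6]
orientation: [[-0.183, -0.896, 0.404], [-0.925, 0.296, 0.237], [-0.332, -0.33, -0.884]]
force: [-4.8, -3.3, 5.3]
gripper_width: 0.17
grip_force: 79.7
t 27.38 pos [549.3 197.6 137.6] F [-4.8 -3.3  5.3] M [-0.36  0.83  0.04] w 0.17 g 79.7 q [-0.01 -0.57 -0.74  0.97  0.24 -1.27]
sock pos [-0.8 -1.8 25.2] F [-2.1  1.6  7.4] M [ 0.72  0.55 -0.02] roterr [-0.1  0.   0.1]
```

```bash
python3 -m inch '{"delta_pos":[[0,0.01,0.025],[0,0,0],[0,0,0]],"dr":[[0,0,0],[0,0,0],[0,0,0]],"fingers":[-1,-1,-1]}'
python3 -c "
from h import *
ss()"
```

```text
t: 27.75
tool_pos: [549.5, 197.8, 136.9]
orientation: [[-0.183, -0.896, 0.404], [-0.925, 0.296, 0.237], [-0.332, -0.33, -0.883]]
force: [-3.2, -3.0, 5.9]
gripper_width: 0.173
grip_force: 79.7
t 27.75 pos [549.5 197.8 136.9] F [-3.2 -3.   5.9] M [-0.43  0.68  0.  ] w 0.173 g 79.7 q [-0.01 -0.57 -0.74  0.97  0.24 -1.27]
sock pos [-0.7 -1.7 24.4] F [-1.4  0.   7.2] M [0.55 0.58 0.02] roterr [-0.1  0.   0.1]
```

```bash
python3 -m inch '{"delta_pos":[[0,0,0.02],[0,0,0],[0,0,0],[0,0,0]],"dr":[[0,0,0],[0,0,0.1],[0,0,0.1],[0,0,0]],"fingers":[-1,-1,-1,-1]}'
python3 -c "
from h import *
ss(36)"
```

```text
t: 28.25
tool_pos: [549.7, 198.1, 136.2]
orientation: [[-0.322, -0.856, 0.404], [-0.867, 0.438, 0.237], [-0.38, -0.274, -0.883]]
force: [-4.0, -2.6, 5.7]
gripper_width: 0.171
grip_force: 79.8
t 28.25 pos [549.7 198.1 136.2] F [-4.  -2.6  5.7] M [-0.38  0.81  0.04] w 0.171 g 79.8 q [-0.01 -0.57 -0.74  0.97  0.24 -1.11]
sock pos [-0.4 -1.7 23.6] F [-1.4  0.7  7.3] M [ 0.6   0.67 -0.  ] roterr [-0.1  0.   0.1]
```

```bash
python3 -m inch '{"delta_pos":[[0,0,0],[0,0,0],[0,0,0],[0,0,0],[0,0,0],[0,0,0]],"dr":[[0,0,0.15],[0,0,0.15],[0,0,0.15],[0,0,0.15],[0,0,0.15],[0,0,0]],"fingers":[-1,-1,-1,-1,-1,-1]}'
python3 -c "
from h import *
ss(0)"
```

```text
t: 29.0
tool_pos: [549.6, 198.2, 136.1]
orientation: [[-0.744, -0.533, 0.404], [-0.477, 0.846, 0.238], [-0.468, -0.016, -0.883]]
force: [-4.0, -1.5, 5.1]
gripper_width: 0.171
grip_force: 79.8
t 29.0 pos [549.6 198.2 136.1] F [-4.  -1.5  5.1] M [-0.23  0.85  0.07] w 0.171 g 79.8 q [-0.01 -0.57 -0.74  0.97  0.24 -0.52]
sock pos [ 0.6 -1.5 23.6] F [-1.4  0.8  6.5] M [ 0.23  0.85 -0.05] roterr [-0.1  0.1 -2.1]
```

```bash
for i in 1 2; do python3 -m inch '{"delta_pos":[[0,0,0],[0,0,0]],"dr":[[0,0,0.05],[0,0,0]],"fingers":[-1,-1]}' >/dev/null
python3 -c "
from h import *
ss(0)"; done
```

```text
t 29.25 pos [549.7 198.2 136.2] F [-4.2 -1.5  5.6] M [-0.24  0.87  0.13] w 0.174 g 79.8 q [-0.01 -0.57 -0.74  0.97  0.24 -0.48]
sock pos [ 0.7 -1.5 23.6] F [-1.2  0.8  7. ] M [0.27 0.87 0.  ] roterr [-0.1  0.1  0.1]
t 29.5 pos [549.6 198.2 136.1] F [-4.2 -1.5  5.6] M [-0.23  0.86  0.12] w 0.176 g 79.8 q [-0.01 -0.57 -0.74  0.97  0.24 -0.44]
sock pos [ 0.6 -1.5 23.6] F [-1.2  0.8  7. ] M [ 0.27  0.86 -0.  ] roterr [-0.1  0.1  2.3]
```

```bash
for i in 1 2; do python3 -m inch '{"delta_pos":[[0,0,0],[0,0,0]],"dr":[[0,0,0.05],[0,0,0]],"fingers":[-1,-1]}' >/dev/null
python3 -c "
from h import *
ss(0)"; done
```

```text
t 29.75 pos [549.6 198.4 136.1] F [-4.9 -1.3  6.7] M [-0.12  0.79  0.19] w 0.17 g 79.8 q [-0.01 -0.57 -0.74  0.97  0.24 -0.4 ]
sock pos [ 0.6 -1.3 23.6] F [-1.2  1.3  8.2] M [0.35 0.74 0.03] roterr [-0.1  0.1  4.6]
t 30.0 pos [549.6 198.5 136.2] F [-4.7 -1.7  5.6] M [-0.33  0.65  0.78] w 0.174 g 79.9 q [-0.01 -0.57 -0.74  0.97  0.24 -0.37]
sock pos [ 0.7 -1.2 23.6] F [-1.7  0.9  7.3] M [0.4  0.73 0.67] roterr [-0.1  0.1  6.8]
```

```bash
python3 -m inch '{"delta_pos":[[0,0,0],[0,0,0],[0,0,-0.05],[0,0,-0.05],[0,0,-0.03],[0,0,0]],"dr":[[0,0,-0.05],[0,0,-0.035],[0,0,0],[0,0,0],[0,0,0],[0,0,0]],"fingers":[-1,-1,-1,-1,-1,-1]}'>/dev/null
python3 -c "
from h import *
ss(0)"
```

```text
t 30.75 pos [547.6 197.1 140.5] F [-0.7 -0.1  3.5] M [0.33 0.16 0.23] w 0.173 g 79.3 q [-0.01 -0.58 -0.74  0.98  0.24 -0.44]
sock pos [ 0.6 -1.4 28.6] F [1.1 0.3 3.4] M [ 0.43 -0.03  0.03] roterr [-0.1  0.1  3. ]
```

```bash
python3 -m inch '{"delta_pos":[[0,0,-0.03],[0,0,-0.02],[0,0,0]],"dr":[[0,0,0],[0,0,0],[0,0,0]],"fingers":[-1,-1,-1]}'>/dev/null
python3 -c "
from h import *
ss(0)"
```

```text
t 31.12 pos [547.1 197.  140.7] F [ 21.2  11.2 -16.6] M [ 0.97 -2.31 -0.16] w 0.172 g 78.9 q [-0.01 -0.58 -0.74  0.98  0.25 -0.44]
sock pos [ 0.3 -1.3 28.9] F [ 13.4  -1.  -25.9] M [-0.37 -2.49  0.02] roterr [-0.1  0.   3. ]
```

```bash
python3 -m inch '{"delta_pos":[[0,0,0.045],[0,0,0],[0,0,0]],"dr":[[0,0,0],[0,0,0],[0,0,0]],"fingers":[-1,-1,-1]}'>/dev/null
python3 -c "
from h import *
ss(0)"
python3 -m inch '{"delta_pos":[[0,0,0],[0,0,0],[0,0,0],[0,0,0],[0,0,-0.1],[0,0,-0.4],[0,0,-0.5],[0,0,-0.5],[0,0,-0.5],[0,0,-0.5]],"dr":[[0,0,0],[0,0,0],[0,0,0],[0,0,0],[0,0,0],[0,0,0],[0,0,0],[0,0,0],[0,0,0],[0,0,0]],"fingers":[-0.1,-0.1,-0.1,-0.1,-0.1,-0.1,-0.1,-0.1,-0.1,-0.1]}'
python3 -c "
from h import *
st();R=down(120.5);plan((400,-60,330),R,4,12)"
```

```text
t 31.5 pos [547.4 197.  140.5] F [ 4.2  3.5 -0.2] M [ 0.55 -0.41  0.14] w 0.171 g 82.7 q [-0.01 -0.58 -0.74  0.98  0.24 -0.44]
sock pos [ 0.4 -1.4 28.7] F [ 4.7  0.9 -2.8] M [ 0.3  -0.64 -0.  ] roterr [-0.1  0.1  3. ]
t: 32.75
tool_pos: [506.6, 172.9, 229.8]
orientation: [[-0.788, -0.465, 0.404], [-0.4, 0.885, 0.237], [-0.467, 0.025, -0.884]]
force: [0.3, -0.5, -0.2]
gripper_width: 0.447
grip_force: 0.0
t 32.75 pos [506.6 172.9 229.8] F [ 0.3 -0.5 -0.2] M [-0.21  0.38 -0.02] w 0.447 g 0.0 q [-0.08 -0.74 -0.68  1.22  0.27 -0.5 ]
rot total deg 28.088891572020366 dr x4 [0.0042, 0.155, -0.0172]
then shift x12 [0.4376, -0.3054, -0.2088] mm 22.920883152339375
```

Untilt and move aside to inspect.

```bash
python3 -m inch '{"delta_pos":[[0,0,-0.3],[0,0,-0.3],[0,0,0],[0,0,0],[0,0,0],[0,0,0]],"dr":[[0,0,0],[0,0,0],[0,0.155,0],[0,0.155,0],[0,0.155,0],[0,0.155,0]],"fingers":[-0.1,-0.1,-0.1,-0.1,-0.1,-0.1]}'>/dev/null
python3 -m inch '{"delta_pos":[[0.2,-0.5,-0.1],[0.2,-0.5,-0.1],[0.2,-0.5,-0.1],[0.2,-0.5,-0.1],[0.2,-0.5,-0.1],[0.2,-0.5,-0.1],[0.2,-0.5,-0.1],[0.2,-0.5,-0.1],[0,0,0]],"dr":[[0,0,0],[0,0,0],[0,0,0],[0,0,0],[0,0,0],[0,0,0],[0,0,0],[0,0,0],[0,0,0]],"fingers":[-0.1,-0.1,-0.1,-0.1,-0.1,-0.1,-0.1,-0.1,-0.1]}'
python3 - <<'E'
from h import *
T=np.mean([camera('top').astype(float) for _ in range(8)],0);S=np.mean([camera('scene').astype(float) for _ in range(6)],0)
g=lambda im,m:np.clip((np.clip(im,0,m)/m)**.6*255,0,255).astype(np.uint8)
cv2.imwrite('pics/c7.png',np.vstack([np.hstack([crop(g(T,150),211,183,20,15,10),crop(g(S,200),308,240,20,15,10)]),np.hstack([crop(g(T,200),385,200,80,60,5)[:300,:400],crop(g(S,200),220,190,80,60,5)[:300,:400]])]))
m,R=frame((558,204.8,115),210.3); print([proj(n,m+R[:,2]*58).round(1) for n in('top','scene')])
E
```

```text
t: 34.62
tool_pos: [515.4, -5.7, 277.8]
orientation: [[-0.886, -0.463, -0.013], [-0.463, 0.886, 0.023], [0.001, 0.026, -1.0]]
force: [-0.0, -0.5, 0.1]
gripper_width: 0.453
grip_force: 0.0
[array([215.9, 195.4]), array([314.5, 230.8])]
```

View pics/c7.png

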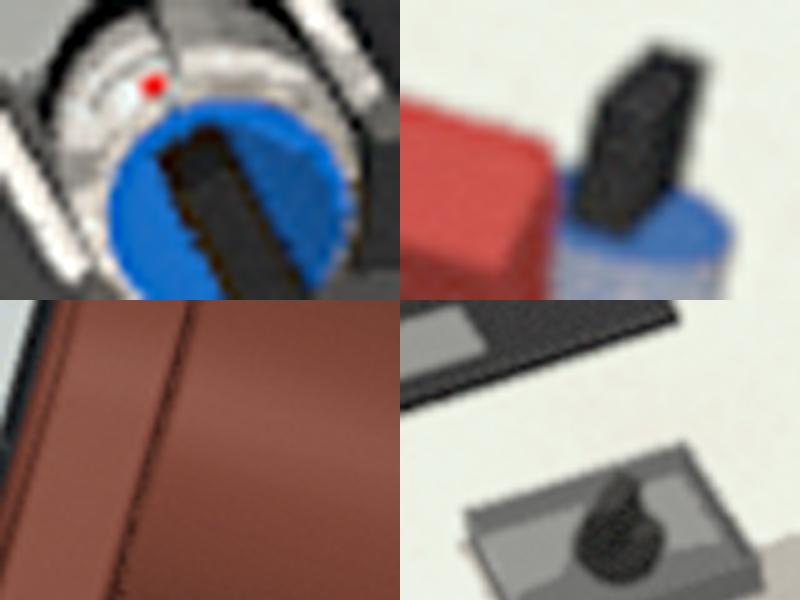

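```bash
python3 -c "
from plant import ctrl
print(ctrl.close_job())"
```

```text
the job is handed in; nothing more can be done
None
```

The dust plug is in the grey tray and the blue lamp is locked in the socket (a pull of about 26 N did not move it); the gripper is open and clear of everything, and I handed the job in at about 35 s.

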